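# Rock an embossing die into its holder and latch it

## Robot

A 7-joint arm with a two-finger parallel gripper is mounted at the origin on the work surface. World frame = base frame: x ahead of the robot, y to its left, z up, the work surface at z = 0. Lengths are in m, angles in rad, forces in N, time in s.
With the tool pointing down it reaches from about 0.425 to 0.925 m from the base axis. Payload 6.8 kg.
Tool frame: the origin (TCP) lies at the very end of the fingers, on their centre line; the grasp point (between the pads) lies 19 mm behind it; z points along the fingers, y is the line along which they close (so a half turn about z gives the same grasp; the last joint's range is limited). The gripper opens to 85 mm and grips with 20 to 120 N. Pads are 22 mm wide; open, the fingers measure 114 mm over their backs; the gripper's body (76 mm by 85 mm) begins 54 mm behind the grasp point. The pads swing forward as they close: fully open they stand 13 mm farther back than shut.
Start: joints at [-1.42, 0.477, 0.022, 1.555, -0.011, 1.109, -0.083], TCP at [0.173, 0.653, 0.231] pointing down, gripper open.
Joint ranges: [-2.96, 2.96], [-0.34, 2.1], [-1.41, 1.46], [0.24, 2.44], [-1.37, 4.51], [0.17, 1.92], [-2.96, 2.96]. Speed limits (rad/s): [2.39, 2.39, 3.14, 3.14, 3.14, 3.14, 3.14].

## Interface

Orientations are given as a unit quaternion [w, x, y, z].
In Python, from station import get_obs, read_camera, hand_in gives the robot as it stands.
- The arm moves only by the tool arm_command, never from a script. Its argument "commands" is one flat list of numbers, 7 for each row, row after row: the shift along the tool's x, y, z in m, then the turn, a rotation vector about the tool's x, y, z in degrees, then the opening, from 0 (shut) to 1 (fully open). In form: [tx, ty, tz, rx, ry, rz, fingers, tx, ty, tz, rx, ry, rz, fingers, ...]. A call has 1 to 8 rows; each row is the pose to reach, as a shift and turn from the pose commanded when the call began, along the tool's axes at that moment; what a row does not reach only later rows make up. A row lasts 1/10 s, in which the tool goes at most 50 mm and 8.59 degrees, less where a joint would pass 70% of its speed; a pose out of reach is approached as far as the arm can. A call with a gripper value outside its range is refused whole. The fingers move at their own pace and stop on an object; "force" is the grip in N (left out, the last holds). Time passes only in rows, so rows that repeat a pose let the fingers close. It gives the time, the measured TCP pose, the force, the opening and the grip force at its end, in the units of the state.
- get_obs(): the state, without advancing time (a new reading comes with each control period).
- read_camera(name): name is "scene" or "top" or "wrist"; returns a dict with "img" (420x560x3 uint8, red, green, blue), "camera_matrix" (3x3 intrinsics, pixels), "k1" (the pictures are not rectified: a ray, as slopes to the right and down, at radius r is drawn at 1 + k1 r^2 times it, then the intrinsics apply), "pose" (4x4, takes a point from camera to world coordinates). Camera axes: x right, y down, z forward; pixel columns grow to the right and rows downward; lengths in m; the calibration is good to about 2 mm. A picture is of the moment at which its call begins. There is no depth.
- hand_in(): hands the job in; it is judged then, once.
The state is a dict: "t": time; "q": joint angles; "joint_vel": joint speeds; "joint_torque": joint torques, N m; "eef_pos": TCP position; "tool_rot": TCP orientation; "contact_force": force on the tool from outside, world axes, zero at the start; "torque": the same for the moment, N m; "gripper_width": opening from 0.0 (shut) to 1.0 (fully open); "grasp_force": force on a finger pad.
Only numpy, scipy, OpenCV 4.12 (cv2) and the standard library are available. Lean on these libraries where they do the work, as an engineer would, in place of code of your own. Each camera call takes 0.05 s, during which the arm holds its last target. There are 200 camera calls.

## Task

Swing the latch arm of the steel die holder clear of the pocket, then take the oblong aluminium die that has a tongue along one end and rock it into the pocket, tongue first under the lip, until it drops flat on the pocket floor. Then swing the latch arm back over the die until it is home in its catch, and let go. Leave the other two dies, the shoe last and the glue can where they are.

Things in the scene. Friction and masses are not known exactly. Their poses are not given: they have to be found in the camera images.
- holder: dark steel die holder fixed to the bench, 166 (x) x 126 (y) mm, walls 29 mm high, z up; origin at the centre of its underside, right below the pocket's centre. Pocket 116 mm along x (x=-58 to +58 mm) by 63 mm along y, floor at z=10 mm. Lip over the pocket's -x end; latch arm and catch at its +x end, pivot at (52, 46) mm
- lip (a point): middle of the lower edge of the fixed lip, as wide as the pocket, that overhangs the pocket's -x end by 8 mm (holder x=-58 to -50 mm, z=23 to 29 mm). The die cannot go straight down past it: its tongue goes under the lip with the other end raised (about 0.3 rad suits), then that end is lowered
- catch (a point): mouth of the catch, a small C-shaped steel keeper open towards the holder's +x (holder x=37 to 63, y=-36 to -56 mm, top at z=53 mm); the arm's free end rests in it when closed
- latch (a joint): angle of the latch arm, rad: 0 = closed, pointing to the holder's -y across the die's tail end, home in the catch (end stop); grows as it swings counter-clockwise seen from above, out to the holder's +x; stop at 1.9. Starts partly open, over the pocket; clear of it from about 1.4 up. Stiff hinge: stays where left, about 2 to 3 N at the post moves it
- latch_pivot (a point): on the pivot axis of the latch arm at the arm's underside (36.5 mm above the bench). The arm is a flat steel bar 18 mm wide, 8 mm thick, reaching 94 mm from the pivot; its underside passes 2.5 mm above the top of a seated die.
- latch_post (a point): upright round steel post on the latch arm to move it by, 12 mm diameter, 42 mm tall (from 44.5 to 86.5 mm above the bench), 60 mm from the pivot axis; this point is on its axis, 65.5 mm above the bench. It can be pinched from above and led round in an arc, turning between the fingers, or pushed.
- die: aluminium die, 0.4 to 0.65 kg, 113 x 60 mm (x, y). Block 24 mm high from x=-44.5 to +56.5 mm; at its -x end a tongue 8 mm high, full width, to x=-56.5. Grip rib on top: x=-16 to +28 mm, 14 mm wide in y, z=24 to 59 mm. Origin at the underside, centre of the overall length; z up. Seated, its axes are parallel to the holder's and its origin is at (0, 0, 10) mm in the holder's frame
- die_square: another aluminium die, not wanted: 80 x 80 x 24 mm with the same rib (along its x) to z=59 mm, no tongue; origin at the centre of its underside
- die_narrow: another aluminium die, not wanted: 120 x 40 x 24 mm with the same rib (along its x) to z=59 mm, no tongue; origin at the centre of its underside
- last: green plastic shoe last, 200 mm long (x) by 60 mm wide, heel block 95 mm high; origin at the centre of its underside
- can: closed glue can, 76 mm diameter, 110 mm high; origin at the centre of its underside
There are look-alikes about, which are no part of the job. Of the things that look like the holder, the largest one is meant.

How it is judged:
By the outcome, as a careful person would: the job done as asked, in the order asked, and still so for the second after the job is handed in, with the robot touching nothing.
It also fails if it takes over 64 s, if anything falls off the work surface, if the arm or the gripper's body presses on something with over 40 N, if the wrist force passes 120 N, or if a joint passes its speed limit or range.

## Working session

There is one attempt and no reset: what is moved stays moved. The work goes in short steps, Python scripts to look and compute and a tool call to move; the robot and the scene stay as the last step left them, time stands still between calls to the robot, and variables do not carry over. Pictures are saved under pics/ and viewed, at most 10 in all, crops included, and the job is handed in when it is done.

Besides the shell and the picture viewer there is one more tool, called after "Call:" in YAML: its name, and indented under it one key for each argument. arm_command: Moves the arm, as the interface text tells. Its arguments: {"type":"object","properties":{"commands":{"type":"array","items":{"type":"number"}},"force":{"type":"number"}},"required":["commands"]}

```bash
ls; mkdir -p pics; cat > h.py <<'E'
import numpy as np, cv2
from station import get_obs, read_camera
from scipy.spatial.transform import Rotation as R
def cam(n):
    return read_camera(n)
def ray(c,u,v):
    K=c["camera_matrix"];d=np.array([(u-K[0][2])/K[0][0],(v-K[1][2])/K[1][1]]);s=d.copy()
    for _ in range(20): s=d/(1+c["k1"]*(s@s))
    P=np.array(c["pose"]);return P[:3,3],P[:3,:3]@np.array([s[0],s[1],1])
def onz(c,u,v,z):
    o,d=ray(c,u,v);return o+d*(z-o[2])/d[2]
def proj(c,p):
    P=np.array(c["pose"]);q=P[:3,:3].T@(np.array(p)-P[:3,3]);s=q[:2]/q[2];s=s*(1+c["k1"]*(s@s));K=c["camera_matrix"]
    return np.array([K[0][0]*s[0]+K[0][2],K[1][1]*s[1]+K[1][2]])
E
python3 - <<'E'
from h import *
import pickle
a=cam("top");b=cam("scene")
pickle.dump((a,b),open("c.pkl","wb"))
cv2.imwrite("pics/top.png",cv2.resize(a["img"][:,:,::-1],(800,600)));cv2.imwrite("pics/scene.png",cv2.resize(b["img"][:,:,::-1],(800,600)))
np.set_printoptions(precision=3,suppress=True)
print(a["pose"],b["pose"],a["camera_matrix"],a["k1"],b["k1"],get_obs())
E
```

```text
pics
[[ 0.029 -0.995  0.1    0.477]
 [-1.    -0.03  -0.002  0.045]
 [ 0.005 -0.1   -0.995  1.141]
 [ 0.     0.     0.     1.   ]] [[-0.531  0.474 -0.702  1.293]
 [ 0.847  0.305 -0.435  0.513]
 [ 0.008 -0.826 -0.564  0.648]
 [ 0.     0.     0.     1.   ]] [[395.145   0.    278.237]
 [  0.    395.145 208.747]
 [  0.      0.      1.   ]] -0.012389058620946984 -0.08799481449841348 {'t': 0.1, 'q': array([-1.42 ,  0.478,  0.022,  1.556, -0.012,  1.109, -0.083]), 'joint_vel': array([-0.   , -0.001,  0.001, -0.003, -0.001, -0.002,  0.   ]), 'joint_torque': array([  0.005, -59.776,   1.614, -28.195,   0.013,   0.005,   0.   ]), 'eef_pos': array([0.173, 0.652, 0.23 ]), 'tool_rot': array([-0.   ,  0.129,  0.992, -0.001]), 'contact_force': array([ 0.515, -0.062,  0.477]), 'torque': array([-0.019, -0.025, -0.035]), 'grasp_force': 0.0, 'gripper_width': 1.0012946382821934}
```

View pics/top.png

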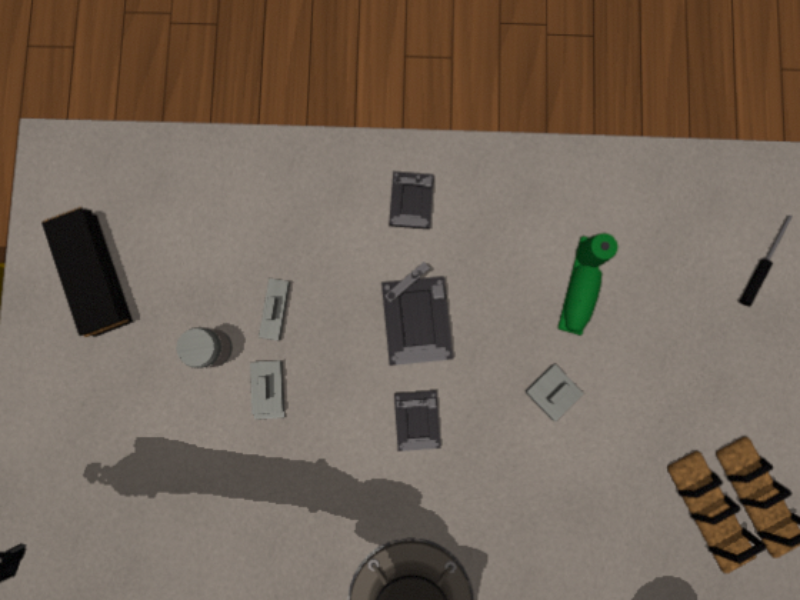

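View pics/scene.png

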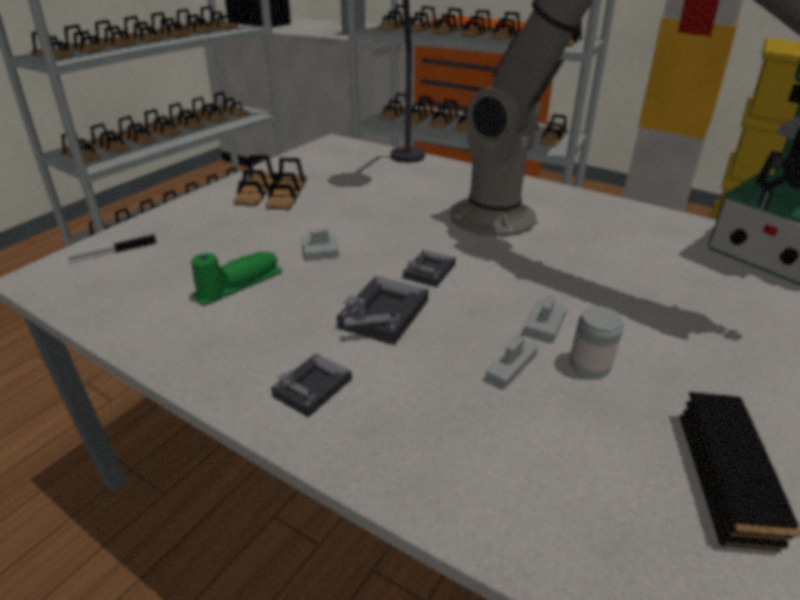

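The top view at 800x600 shows three holder-like things at (412,200), (417,320) and (417,420). The middle one is the largest and carries the open arm, so it is the one meant. The dies are at (275,310), which is thin and so the narrow one; (267,388), which is wide and oblong and so the candidate; and (555,390), the square. The can is at (203,347). I'll confirm with one crop and measure outlines.

```bash
python3 - <<'E'
from h import *
import pickle
np.set_printoptions(precision=4,suppress=True)
a,b=pickle.load(open("c.pkl","rb"))
def crop(c,x0,y0,w,h,s): return cv2.resize(c["img"][y0:y0+h,x0:x0+w,::-1],(w*s,h*s),interpolation=cv2.INTER_CUBIC)
A=crop(a,165,185,65,115,5)[:, :];B=crop(a,258,180,70,85,5)
im=np.zeros((600,800,3),np.uint8);im[:575,:325]=A;im[:425,330:680]=B
cv2.imwrite("pics/crop.png",im)
hsv=cv2.cvtColor(a["img"],cv2.COLOR_RGB2HSV);g=cv2.cvtColor(a["img"],cv2.COLOR_RGB2GRAY)
for name,(x0,y0,x1,y1) in dict(hold=(258,180,328,265),die=(165,245,210,298),nar=(172,185,210,245)).items():
    s=g[y0:y1,x0:x1]
    m=(s<85) if name=="hold" else (a["img"][y0:y1,x0:x1,2].astype(int)-a["img"][y0:y1,x0:x1,0]>-2)
    m=cv2.morphologyEx(m.astype(np.uint8),cv2.MORPH_CLOSE,np.ones((3,3)))
    cs=max(cv2.findContours(m,0,2)[0],key=cv2.contourArea)
    r=cv2.minAreaRect(cs);bx=cv2.boxPoints(r)+[x0,y0]
    for z in (0.0,0.024,): 
        p=np.array([onz(a,*q,z)[:2] for q in bx]);print(name,z,bx.round(1).tolist() if z==0 else "",p.tolist(),"c",p.mean(0),"sides",np.linalg.norm(p[0]-p[1]),np.linalg.norm(p[1]-p[2]))
E
```

```text
hold 0.0 [[265.5, 188.3], [310.8, 183.8], [317.5, 250.8], [272.2, 255.3]] [[0.6505803082029957, 0.08122442820025547], [0.6679205813531414, -0.05043642067204725], [0.4740784675696009, -0.07379000970609143], [0.45737351699638035, 0.05572097986782969]] c [0.5625 0.0032] sides 0.13279783205571166 0.19524383523389943
hold 0.024  [[0.6469271596679699, 0.08045590214822472], [0.6639025608118488, -0.04843455448983555], [0.474139250190332, -0.0712967400257574], [0.4577858032397741, 0.05548909440266834]] c [0.5607 0.0041] sides 0.13000351555386222 0.1911355372125163
die 0.0 [[188.0, 277.0], [188.0, 277.0], [188.0, 277.0], [188.0, 277.0]] [[0.3887273627503738, 0.29386039667901226], [0.3887273627503738, 0.29386039667901226], [0.3887273627503738, 0.29386039667901226], [0.3887273627503738, 0.29386039667901226]] c [0.3887 0.2939] sides 0.0 0.0
die 0.024  [[0.3905840933693176, 0.28861760936526415], [0.3905840933693176, 0.28861760936526415], [0.3905840933693176, 0.28861760936526415], [0.3905840933693176, 0.28861760936526415]] c [0.3906 0.2886] sides 0.0 0.0
nar 0.0 [[192.0, 216.0], [192.0, 216.0], [192.0, 213.0], [192.0, 213.0]] [[0.5633698355212368, 0.2913136482453379], [0.5633698355212368, 0.2913136482453379], [0.5720779494061701, 0.29175984293403573], [0.5720779494061701, 0.29175984293403573]] c [0.5677 0.2915] sides 0.0 0.008719537667399028
nar 0.024  [[0.5615517595862402, 0.2861244493152562], [0.5615517595862402, 0.2861244493152562], [0.5700766383539131, 0.28656125522732745], [0.5700766383539131, 0.28656125522732745]] c [0.5658 0.2863] sides 0.0 0.008536062172239683
```

View pics/crop.png

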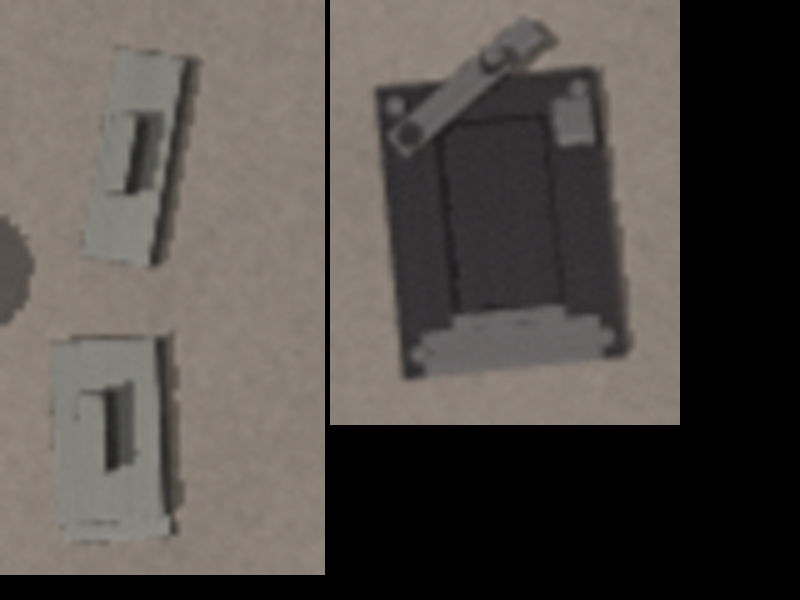

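The crop confirms it: the lower die (crop 112,440) is 113x60-like with a step, the tongue, at its robot-side end. The holder's lip is also on the robot side at (515,340). The latch arm runs from its pivot at (410,132) up to (540,35), about 0.65 rad open, with the post near (493,60).

```bash
python3 - <<'E'
from h import *
import pickle
np.set_printoptions(precision=4,suppress=True)
a,b=pickle.load(open("c.pkl","rb"))
def w(x,y,z,ox,oy): return onz(a,(x+.5)/5-.5+ox,(y+.5)/5-.5+oy,z)[:2]
H=lambda x,y,z:w(x-330,y,z,258,180)
D=lambda x,y,z:w(x,y,z,165,185)
c=[H(*p,.029) for p in((376,88),(598,68),(626,355),(404,378))]
print("holder",c,np.mean(c,0),[np.linalg.norm(c[i]-c[(i+1)%4]) for i in range(4)])
for i,j in((3,0),(2,1)): d=c[j]-c[i];print("yaw",np.degrees(np.arctan2(d[1],d[0])))
p=H(410,132,.0445);q=H(493,55,.0865);print("pivot",p,"post",q,np.linalg.norm(p-q))
c=[D(*p,.024) for p in((50,340),(158,337),(165,518),(60,523))]
print("die block",c,np.mean(c,0),[np.linalg.norm(c[i]-c[(i+1)%4]) for i in range(4)])
for i,j in((3,0),(2,1)): d=c[j]-c[i];print("yaw",np.degrees(np.arctan2(d[1],d[0])))
t=[D(*p,.008) for p in((65,540),(172,535))];print("tongue",t)
r=[D(*p,.059) for p in((80,392),(103,390),(108,470))];print("rib",r,(r[0]+r[2])/2)
E
```

```text
holder [array([0.6209, 0.0759]), array([ 0.6362, -0.0498]), array([ 0.4745, -0.0689]), array([0.4581, 0.055 ])] [0.5474 0.003 ] [np.float64(0.126574042295895), np.float64(0.16276738424210657), np.float64(0.12492806287809714), np.float64(0.16416252749752253)]
yaw 7.31975263078519
yaw 6.741089548978102
pivot [0.5948 0.0557] post [0.6333 0.0118] 0.05837072926125531
die block [array([0.4571, 0.3297]), array([0.4606, 0.2692]), array([0.3606, 0.2603]), array([0.3561, 0.3186])] [0.4086 0.2945] [np.float64(0.06065186436704583), np.float64(0.10038980700892768), np.float64(0.058469636379256944), np.float64(0.10161292185932216)]
yaw 6.27193321045532
yaw 5.055296640415568
tongue [array([0.345 , 0.3192]), array([0.3496, 0.259 ])]
rib [array([0.4302, 0.303 ]), array([0.4316, 0.2906]), array([0.3889, 0.2856])] [0.4095 0.2943]
```

Call:
arm_command:
  commands: [-0.609,-0.503,0,0,0,0,1,-0.609,-0.503,0,0,0,0,1,-0.609,-0.503,0,0,0,0,1,-0.609,-0.503,0,0,0,0,1,-0.609,-0.503,0,0,0,0,1,-0.609,-0.503,0,0,0,0,1,-0.609,-0.503,0,0,0,0,1,-0.609,-0.503,0,0,0,0,1]
  force: 30

```text
t: 0.9
eef_pos: [0.4064, 0.3253, 0.2312]
tool_rot: [-0.0, 0.129, 0.992, -0.0]
contact_force: [1.4, 0.5, 0.2]
gripper_width: 0.998
grasp_force: 0.0
```

```bash
cat >> h.py <<'E'
def rel(pos,yaw_y=None,tilt=None,o=None):
    """shift and rotvec (deg) in tool axes to reach pos, tool down with closing line at yaw_y deg; or full rotation tilt"""
    o=o or get_obs();q=o["tool_rot"];T=R.from_quat([q[1],q[2],q[3],q[0]])
    sh=T.inv().apply(np.array(pos)-o["eef_pos"]);rv=np.zeros(3)
    if tilt is None and yaw_y is not None: tilt=down(yaw_y)
    if tilt is not None: rv=np.degrees((T.inv()*tilt).as_rotvec())
    return sh.round(4).tolist(),rv.round(2).tolist()
def down(yaw_y):
    a=np.radians(yaw_y);y=np.array([np.cos(a),np.sin(a),0]);z=np.array([0,0,-1.]);return R.from_matrix(np.column_stack([np.cross(y,z),y,z]))
E
python3 - <<'E'
from h import *
o=get_obs();print(o["t"],o["eef_pos"],o["tool_rot"],rel([.6333,.0118,.23],75,o=o))
E
```

```text
0.9 [0.40635294 0.32534371 0.2311612 ] [-1.03255253e-04  1.28986650e-01  9.91646321e-01 -8.15958714e-05] ([-0.2996, -0.2451, 0.0012], [-0.01, -0.01, 0.18])
```

I'm above the die already, so I'll take a wrist image here and then continue.

```bash
python3 - <<'E'
from h import *
import pickle
np.set_printoptions(precision=4,suppress=True)
w=cam("wrist");pickle.dump(w,open("w1.pkl","wb"));cv2.imwrite("pics/w1.png",cv2.resize(w["img"][:,:,::-1],(800,600)));print(w["pose"])
E
```

```text
[[ 0.2563  0.9259  0.2774  0.3363]
 [ 0.9666 -0.2454 -0.074   0.3462]
 [-0.0004  0.2871 -0.9579  0.3731]
 [ 0.      0.      0.      1.    ]]
```

View pics/w1.png

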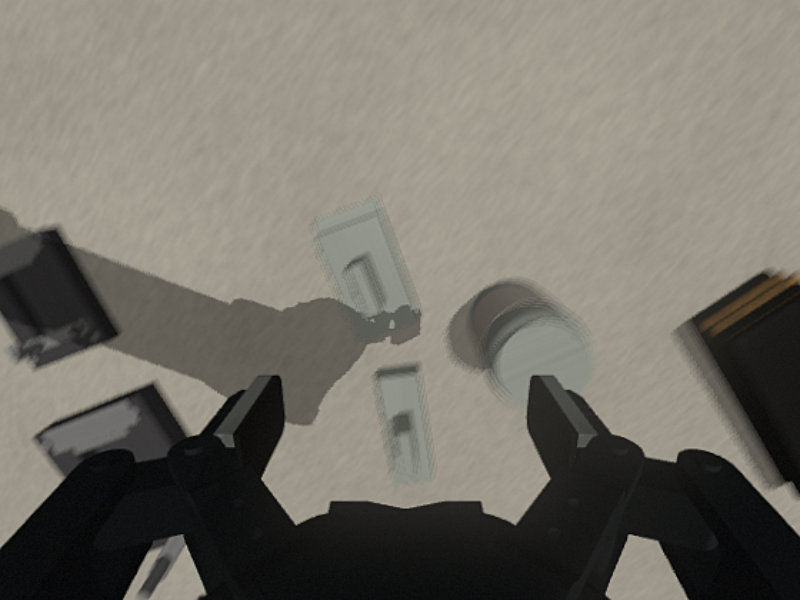

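Call:
arm_command:
  commands: [-0.3,-0.245,0,0,0,0,1,-0.3,-0.245,0,0,0,0,1,-0.3,-0.245,0,0,0,0,1,-0.3,-0.245,0,0,0,0,1,-0.3,-0.245,0,0,0,0,1,-0.3,-0.245,0,0,0,0,1,-0.3,-0.245,0,0,0,0,1,-0.3,-0.245,0,0,0,0,1]

```text
t: 1.75
eef_pos: [0.6341, 0.0105, 0.231]
tool_rot: [0.0, 0.13, 0.991, -0.001]
contact_force: [0.2, -0.7, 1.1]
gripper_width: 0.997
grasp_force: 0.0
```

```bash
python3 - <<'E'
from h import *
import pickle
np.set_printoptions(precision=4,suppress=True)
w=cam("wrist");pickle.dump(w,open("w2.pkl","wb"));cv2.imwrite("pics/w2.png",cv2.resize(w["img"][:,:,::-1],(800,600)));print(w["pose"]);o=get_obs();print(o["eef_pos"],rel([.6333,.0118,.058]))
E
```

```text
[[ 0.2587  0.9253  0.2773  0.5641]
 [ 0.9659 -0.2474 -0.0757  0.0317]
 [-0.0014  0.2874 -0.9578  0.3729]
 [ 0.      0.      0.      1.    ]]
[0.6365 0.0042 0.2312] ([0.0058, 0.0073, 0.1731], [0.0, 0.0, 0.0])
```

View pics/w2.png

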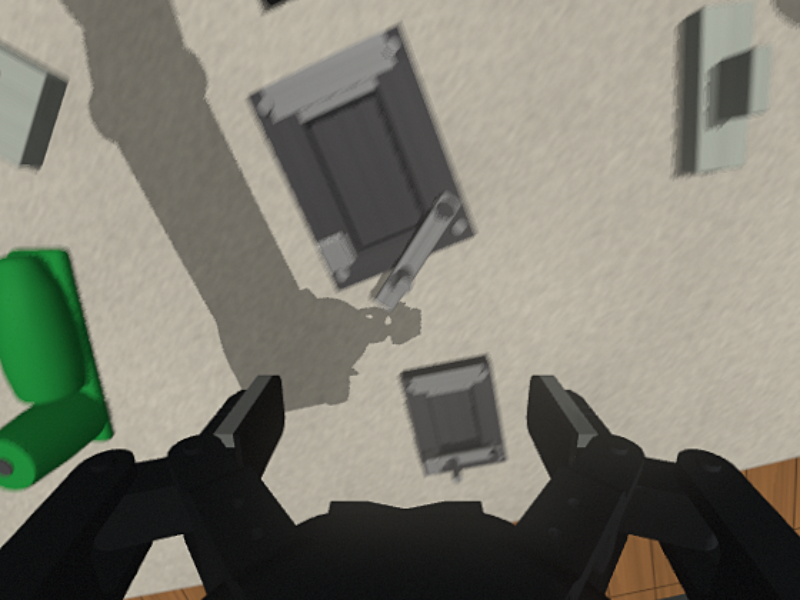

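The wrist view shows the big holder with corners near (250,97), (400,25), (476,233), (340,288), and the post near (402,270). The arm lags its command, so I'll settle first and then re-read.

Call:
arm_command:
  commands: [0,0,0,0,0,0,1,0,0,0,0,0,0,1,0,0,0,0,0,0,1]

```text
t: 2.1
eef_pos: [0.6323, 0.0157, 0.231]
tool_rot: [-0.0, 0.128, 0.992, 0.0]
contact_force: [-0.0, 0.0, 0.1]
gripper_width: 0.996
grasp_force: 0.0
```

```bash
python3 - <<'E'
from h import *
import pickle
np.set_printoptions(precision=4,suppress=True)
w=cam("wrist");pickle.dump(w,open("w3.pkl","wb"));cv2.imwrite("pics/w3.png",cv2.resize(w["img"][:300,100:400,::-1],(600,600),interpolation=cv2.INTER_CUBIC));o=get_obs();print(o["eef_pos"],rel([.6333,.0118,.058]))
E
```

```text
[0.6324 0.0157 0.2312] ([-0.002, -0.0037, 0.1732], [0.0, 0.0, 0.0])
```

View pics/w3.png

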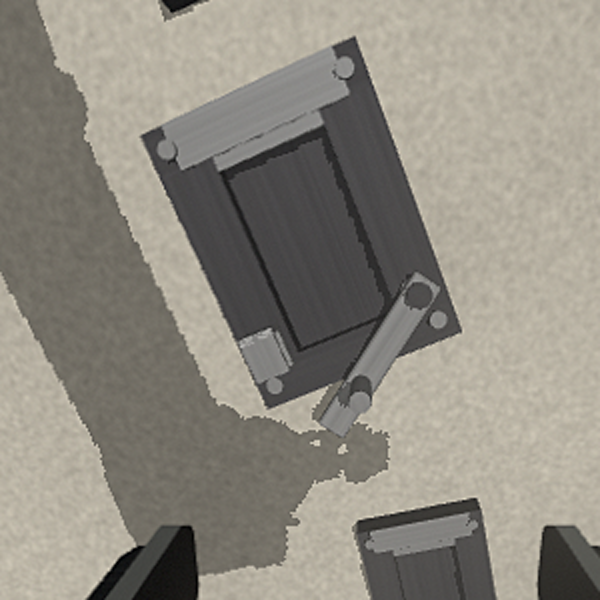

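A sharp crop. The holder's top corners are at (142,135), (355,37), (461,331), (268,408); the pivot is at (420,294) and the post's top at (361,402).

```bash
python3 - <<'E'
from h import *
import pickle
np.set_printoptions(precision=4,suppress=True)
w=pickle.load(open("w3.pkl","rb"))
f=lambda x,y,z:onz(w,(x+.5)/2-.5+100,(y+.5)/2-.5,z)[:2]
c=[f(x,y,.029) for x,y in((142,135),(355,37),(461,331),(268,408))]
print(c,np.mean(c,0),[np.linalg.norm(c[i]-c[(i+1)%4]) for i in range(4)])
for i,j in((0,3),(1,2)): d=c[j]-c[i];print("yaw",np.degrees(np.arctan2(d[1],d[0])))
for i,j in((0,1),(3,2)): d=c[j]-c[i];print("yaw",np.degrees(np.arctan2(d[1],d[0]))-90)
p=f(420,294,.0445);q=f(361,402,.0865);d=q-p;print("pivot",p,"post",q,np.linalg.norm(d),np.degrees(np.arctan2(d[1],d[0])))
E
```

```text
[array([ 0.4722, -0.066 ]), array([0.4567, 0.0574]), array([0.6196, 0.0781]), array([ 0.6354, -0.0455])] [0.546 0.006] [np.float64(0.1243412704546756), np.float64(0.16417446355360932), np.float64(0.12462331811772248), np.float64(0.1645491292607355)]
yaw 7.129779532423923
yaw 7.227989938044949
yaw 7.14100218606751
yaw 7.313341172016138
pivot [0.5914 0.0586] post [0.6322 0.0146] 0.06000489657456979 -47.17703357824336
```

Call:
arm_command:
  commands: [0,0,0.05,0,0,0,1,0,0,0.1,0,0,0,1,0,0,0.15,0,0,0,1,0,0,0.173,0,0,0,0.8,0,0,0.173,0,0,0,0,0,0,0.173,0,0,0,0,0,0,0.173,0,0,0,0,0,0,0.173,0,0,0,0]
  force: 25

```text
t: 2.95
eef_pos: [0.6348, 0.0134, 0.0606]
tool_rot: [0.002, 0.129, 0.992, 0.0]
contact_force: [2.6, -6.5, 1.6]
gripper_width: 0.143
grasp_force: 2.7
```

Call:
arm_command:
  commands: [0,0,0,0,0,0,0,0,0,0,0,0,0,0,0,0,0,0,0,0,0]

```text
t: 3.25
eef_pos: [0.6348, 0.0132, 0.0605]
tool_rot: [0.002, 0.129, 0.992, 0.0]
contact_force: [0.1, -1.1, 6.9]
gripper_width: 0.132
grasp_force: 25.0
```

```bash
python3 - <<'E'
from h import *
o=get_obs();print(o["t"],o["eef_pos"],o["grasp_force"])
p=np.array([.5916,.058])
q=o["tool_rot"];T=R.from_quat([q[1],q[2],q[3],q[0]])
for a in range(-47,16,5):
    x=p+.060*np.array([np.cos(np.radians(a)),np.sin(np.radians(a))]);print(a,T.inv().apply(np.r_[x,o["eef_pos"][2]]-o["eef_pos"]).round(4))
E
```

```text
3.25 [0.63476678 0.01318766 0.06053994] 25.006037056446075
-47 [ 0.0024  0.0003 -0.    ]
-42 [-0.0002  0.0049  0.    ]
-37 [-0.0024  0.0096  0.    ]
-32 [-0.0041  0.0146  0.    ]
-27 [-0.0054  0.0196  0.    ]
-22 [-0.0063  0.0248  0.0001]
-17 [-0.0067  0.03    0.0001]
-12 [-0.0067  0.0352  0.0001]
-7 [-0.0062  0.0404  0.0001]
-2 [-0.0053  0.0456  0.0001]
3 [-0.0039  0.0506  0.0001]
8 [-0.0021  0.0556  0.0001]
13 [0.0002 0.0603 0.0001]
```

Call:
arm_command:
  commands: [-0.002,0.005,0,0,0,0,0,-0.004,0.01,0,0,0,0,0,-0.006,0.015,0,0,0,0,0,-0.0075,0.02,0,0,0,0,0,-0.0085,0.025,0,0,0,0,0,-0.009,0.03,0,0,0,0,0,-0.009,0.035,0,0,0,0,0,-0.0085,0.04,0,0,0,0,0]

```text
t: 4.05
eef_pos: [0.6545, 0.0475, 0.0606]
tool_rot: [0.003, 0.13, 0.992, -0.001]
contact_force: [3.8, -7.2, 3.9]
gripper_width: 0.132
grasp_force: 24.9
```

Call:
arm_command:
  commands: [0.001,0.005,0,0,0,0,0,0.0025,0.01,0,0,0,0,0,0.0045,0.015,0,0,0,0,0,0.0065,0.02,0,0,0,0,0,0.0065,0.02,0,0,0,0,0,0.0065,0.02,0,0,0,0,0.6,0.0065,0.02,0,0,0,0,0.9,0.0065,0.02,0,0,0,0,0.9]

```text
t: 4.85
eef_pos: [0.65, 0.0717, 0.0582]
tool_rot: [-0.0, 0.129, 0.992, 0.0]
contact_force: [0.2, 0.1, -0.0]
gripper_width: 0.633
grasp_force: 0.0
```

```bash
python3 - <<'E'
from h import *
o=get_obs();print(o["t"],o["eef_pos"],o["contact_force"],o["gripper_width"])
p=o["eef_pos"][:2]-[.5916,.058];print(np.linalg.norm(p),np.degrees(np.arctan2(p[1],p[0]))+82.8)
print(rel([.409,.294,.22],95.6))
# die refine from w1? (blurred) skip
E
```

```text
4.85 [0.64996168 0.07165483 0.0582341 ] [ 0.23574896  0.10870026 -0.01961342] 0.6334035929919313
0.05993780131736708 95.96856224483253
([0.2899, 0.1534, -0.1615], [0.03, -0.03, -20.41])
```

Call:
arm_command:
  commands: [0,0,-0.05,0,0,0,1,0,0,-0.1,0,0,0,1,0.045,0.024,-0.15,0,0,-8,1,0.09,0.048,-0.172,0,0,-16,1,0.13,0.07,-0.172,0,0,-20.4,1,0.17,0.092,-0.172,0,0,-20.4,1,0.21,0.113,-0.172,0,0,-20.4,1,0.25,0.135,-0.172,0,0,-20.4,1]

```text
t: 5.65
eef_pos: [0.4455, 0.2629, 0.2306]
tool_rot: [0.0, -0.049, 0.999, 0.0]
contact_force: [0.8, 0.7, 0.5]
gripper_width: 0.999
grasp_force: 0.0
```

Call:
arm_command:
  commands: [0.05,0,0,0,0,0,1,0.05,0,0,0,0,0,1,0.05,0,0,0,0,0,1,0.05,0,0,0,0,0,1,0.05,0,0,0,0,0,1]

```text
t: 6.15
eef_pos: [0.3988, 0.2567, 0.2305]
tool_rot: [0.0, -0.048, 0.999, 0.0]
contact_force: [-0.3, -0.2, 0.1]
gripper_width: 0.999
grasp_force: 0.0
```

```bash
python3 - <<'E'
from h import *
import pickle
w=cam("wrist");pickle.dump(w,open("w4.pkl","wb"));o=get_obs();print(o["t"],o["eef_pos"],rel([.409,.294,.22],95.6))
print(proj(w,[.4086,.2945,.024]))
u,v=proj(w,[.4086,.2945,.024]).astype(int);x0,y0=max(u-75,0),max(v-75,0);print(x0,y0)
cv2.imwrite("pics/w4.png",cv2.resize(w["img"][y0:y0+150,x0:x0+150,::-1],(600,600),interpolation=cv2.INTER_CUBIC))
E
```

```text
6.2 [0.3986287  0.25675885 0.23034937] ([-0.0139, 0.0361, 0.0104], [0.0, 0.03, -0.13])
[311.79823721 197.796268  ]
236 122
```

View pics/w4.png

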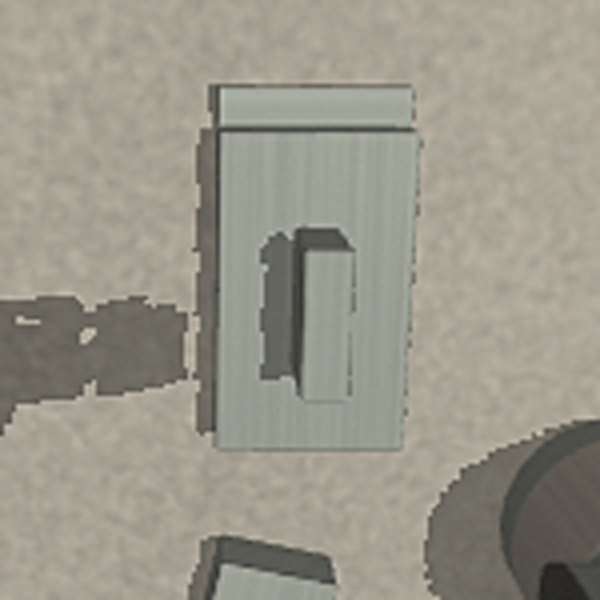

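The die is clear: the tongue is at the crop's top, from (220,87) to (413,87). Block top corners are (217,129), (420,129), (403,449), (217,449), and the rib's top is (301,248) to (350,402).

```bash
python3 - <<'E'
from h import *
import pickle
np.set_printoptions(precision=4,suppress=True)
w=pickle.load(open("w4.pkl","rb"))
f=lambda x,y,z:onz(w,(x+.5)/4-.5+236,(y+.5)/4-.5+122,z)[:2]
for n,z,P in(("block",.024,((217,129),(420,129),(403,449),(217,449))),("rib",.059,((301,248),(355,249),(350,402),(304,401)))):
    c=[f(x,y,z) for x,y in P];print(n,np.mean(c,0),[round(float(np.linalg.norm(c[i]-c[(i+1)%4])),4) for i in range(4)])
    for i,j in((0,3),(1,2)): d=c[j]-c[i];print("yaw",np.degrees(np.arctan2(d[1],d[0])))
    d=c[1]-c[0];print("perp",np.degrees(np.arctan2(d[1],d[0]))-90)
t=[f(x,y,.008) for x,y in((220,87),(413,87))];print(t,np.mean(t,0))
E
```

```text
block [0.4054 0.297 ] [0.0597, 0.1005, 0.0593, 0.1004]
yaw 5.790324341830493
yaw 5.529463198629249
perp 5.509347183958141
rib [0.4059 0.2973] [0.0147, 0.0439, 0.013, 0.0439]
yaw 8.077310323304877
yaw 5.881718399642641
perp 4.399769195540472
[array([0.3471, 0.2625]), array([0.3415, 0.321 ])] [0.3443 0.2918]
```

Call:
arm_command:
  commands: [-0.011,0.0395,0.02,0,0,0,1,-0.011,0.0395,0.07,0,0,0,1,-0.011,0.0395,0.12,0,0,0,1,-0.011,0.0395,0.16,0,0,0,1,-0.011,0.0395,0.185,0,0,0,1,-0.011,0.0395,0.203,0,0,0,1,-0.011,0.0395,0.203,0,0,0,1,-0.011,0.0395,0.203,0,0,0,0.7]
  force: 30

```text
t: 7.0
eef_pos: [0.4053, 0.2972, 0.0273]
tool_rot: [-0.0, -0.048, 0.999, -0.0]
contact_force: [0.2, 0.8, -0.6]
gripper_width: 0.858
grasp_force: 0.0
```

Call:
arm_command:
  commands: [0,0,0,0,0,0,0,0,0,0,0,0,0,0,0,0,0,0,0,0,0,0,0,0,0,0,0,0,0,0,0,0,0,0,0,0,0,0,0,0,0,0]

```text
t: 7.6
eef_pos: [0.405, 0.2974, 0.028]
tool_rot: [0.0, -0.049, 0.999, 0.0]
contact_force: [-1.0, -1.7, 6.5]
gripper_width: 0.16
grasp_force: 31.1
```

Call:
arm_command:
  commands: [0,0,0,0,0,0,0,0,0,0,0,0,0,0,0,0,-0.02,0,0,0,0,0,0,-0.05,0,0,0,0,0,0,-0.085,0,0,0,0,0,0,-0.12,0,0,0,0,0,0,-0.12,0,0,0,0,0,0,-0.12,0,0,0,0]
  force: 90

```text
t: 8.4
eef_pos: [0.4042, 0.2972, 0.147]
tool_rot: [-0.0, -0.049, 0.999, 0.0]
contact_force: [0.1, 0.4, -6.1]
gripper_width: 0.149
grasp_force: 89.0
```

```bash
cat >> h.py <<'E'
H=np.array([.546,.0055,0]);RH=R.from_euler("z",7.2,degrees=True)
def tgt(xt,zt,th,y=0.,g=(.006,0,.028)):
    """tool pose with the die's tongue tip (lower edge) at holder xt,zt (mm), tail up th rad; g = TCP in die frame"""
    Rd=RH*R.from_euler("y",-th)
    p=H+RH.apply(np.array([xt,y,zt])/1e3)+Rd.apply(np.array(g)+[.0565,0,0])
    return p,Rd*R.from_matrix(np.diag([-1.,1,-1]))
def go(*a,**k):
    p,T=tgt(*a,**k);return rel(p,tilt=T)
E
python3 - <<'E'
from h import *
o=get_obs();print(o["t"],o["eef_pos"],o["tool_rot"],o["contact_force"],o["torque"],o["grasp_force"])
print(go(-44,55,0.3),tgt(-44,55,.3)[0]); print(go(-44,75,0.0))
E
```

```text
8.4 [0.40419292 0.29721406 0.14704838] [-3.29421626e-06 -4.87013291e-02  9.98813372e-01  1.68137423e-04] [ 0.10005379  0.39817364 -6.06376675] [ 0.00440943  0.05608267 -0.01465849] 88.96610498428345
([-0.1202, -0.3039, 0.0467], [-0.22, -17.19, -1.61]) [0.55337535 0.00643172 0.10021943]
([-0.1312, -0.3036, 0.0439], [0.02, 0.0, -1.62])
```

Call:
arm_command:
  commands: [-0.015,-0.04,0,0,0,0,0,-0.03,-0.08,0,0,-3,0,0,-0.048,-0.12,0,0,-6,-0.8,0,-0.064,-0.16,0,0,-9,-1.2,0,-0.08,-0.2,0,0,-12,-1.6,0,-0.095,-0.24,0,0,-15,-1.6,0,-0.11,-0.275,0,0,-17.2,-1.6,0,-0.12,-0.304,0,0,-17.2,-1.6,0]

```text
t: 9.2
eef_pos: [0.5508, 0.0038, 0.1441]
tool_rot: [0.147, -0.061, 0.987, 0.007]
contact_force: [0.2, 0.8, -4.9]
gripper_width: 0.148
grasp_force: 89.1
```

Call:
arm_command:
  commands: [0,0,0,0,0,0,0,0,0,0,0,0,0,0,0,0,0,0,0,0,0,0,0,0,0,0,0,0]

```text
t: 9.6
eef_pos: [0.5526, 0.0079, 0.1463]
tool_rot: [0.148, -0.063, 0.987, 0.008]
contact_force: [0.1, 0.0, -4.7]
gripper_width: 0.145
grasp_force: 89.4
```

```bash
python3 - <<'E'
from h import *
import pickle
np.set_printoptions(precision=4,suppress=True)
o=get_obs();print(o["t"],o["eef_pos"],o["tool_rot"],o["contact_force"])
for a in((-44,55,.3),(-45,30,.3),(-46,14,.3)): print(a,go(*a))
w=cam("wrist");pickle.dump(w,open("w5.pkl","wb"));cv2.imwrite("pics/w5.png",cv2.resize(w["img"][:,:,::-1],(800,600)))
E
```

```text
9.6 [0.5526 0.0079 0.1463] [ 0.1483 -0.0631  0.9869  0.0075] [ 0.1118  0.0162 -4.6699]
(-44, 55, 0.3) ([0.013, -0.0013, 0.0442], [-0.19, -0.11, 0.15])
(-45, 30, 0.3) ([0.0213, -0.0012, 0.0679], [-0.19, -0.11, 0.15])
(-46, 14, 0.3) ([0.0269, -0.0012, 0.0829], [-0.19, -0.11, 0.15])
```

View pics/w5.png

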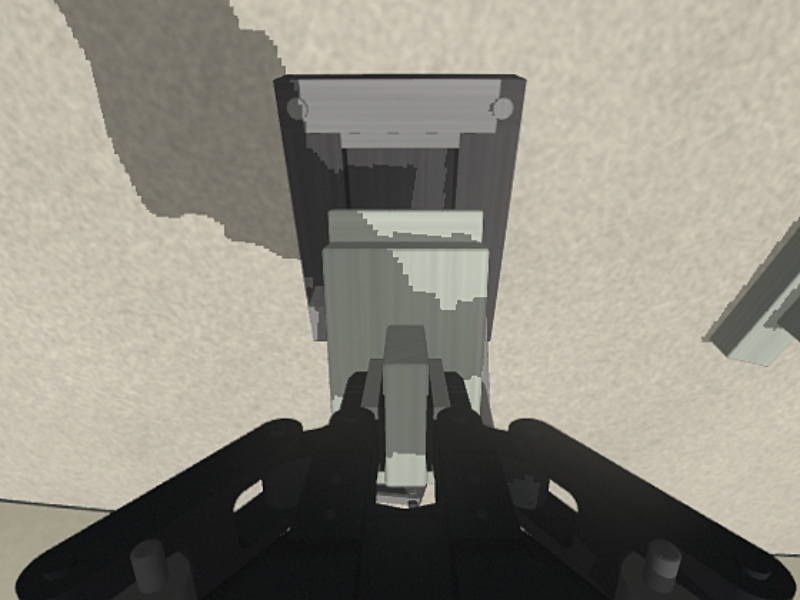

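The wrist view shows the tongue edge from (329,211) to (484,211), the lip edge from (342,148) to (461,148), and the holder's back corners at (274,79) and (526,79). I'll check lateral alignment from these.

```bash
python3 - <<'E'
from h import *
import pickle
np.set_printoptions(precision=2,suppress=True)
w=pickle.load(open("w5.pkl","rb"));s=.7
o=get_obs();q=o["tool_rot"];T=R.from_quat([q[1],q[2],q[3],q[0]])
hf=lambda x,y,z:RH.inv().apply(onz(w,(x+.5)*s-.5,(y+.5)*s-.5,z)-H)*1e3
for n,z,P in(("corn",.029,((274,79),(526,79))),("lip edge",.029,((342,148),(461,148))),("lip2",.029,((305,132),(498,132)))):
    c=[hf(*p,z) for p in P];print(n,c,np.mean(c,0))
dz=lambda x,z:(o["eef_pos"]+T.apply(np.array([-(x-6),0,-(z-28)])/1e3))
for n,x,z,P in(("tongue",-56.5,8,((329,211),(484,211))),("block",-44.5,24,((323,249),(488,249)))):
    k=dz(x,z);c=[hf(*p,k[2]) for p in P];print(n,"z",k[2],c,np.mean(c,0),"kin",RH.inv().apply(k-H)*1e3)
E
```

```text
corn [array([-83.05, -62.15,  29.  ]), array([-83.16,  62.47,  29.  ])] [-83.1    0.16  29.  ]
lip edge [array([-49.74, -31.04,  29.  ]), array([-49.85,  32.71,  29.  ])] [-49.8    0.84  29.  ]
lip2 [array([-57.96, -49.9 ,  29.  ]), array([-58.11,  51.57,  29.  ])] [-58.03   0.84  29.  ]
tongue z 0.10914182917463817 [array([-45.36, -25.83, 109.14]), array([-45.51,  33.11, 109.14])] [-45.43   3.64 109.14] kin [-46.74   1.19 109.14]
block z 0.12796534770023105 [array([-38.64, -25.66, 127.97]), array([-38.81,  32.32, 127.97])] [-38.73   3.33 127.97] kin [-39.98   1.27 127.97]
```

The wrist camera reads the in-hand die +2.3 mm in y against kinematics. That bias matches its offset from the top view for both the die and the holder, so I'll shift the holder estimate by -1.8 mm in y. Then I'll go down to just above lip height and check at equal depth.

```bash
sed -i 's/^H=np.array.*;RH/H=np.array([.5462,.0037,0]);RH/' h.py; python3 - <<'E'
from h import *
print(go(-43,32,.3))
E
```

```text
([0.0192, -0.003, 0.0668], [-0.19, -0.07, 0.14])
```

Call:
arm_command:
  commands: [0.005,-0.001,0.015,0,0,0,0,0.01,-0.002,0.03,0,0,0,0,0.015,-0.003,0.045,-0.2,0,0.1,0,0.019,-0.003,0.06,-0.2,0,0.1,0,0.019,-0.003,0.067,-0.2,0,0.1,0,0.019,-0.003,0.067,-0.2,0,0.1,0,0.019,-0.003,0.067,-0.2,0,0.1,0]

```text
t: 10.35
eef_pos: [0.5561, 0.0038, 0.0782]
tool_rot: [0.15, -0.062, 0.987, 0.009]
contact_force: [1.2, 0.9, -3.7]
gripper_width: 0.151
grasp_force: 89.4
```

```bash
python3 - <<'E'
from h import *
import pickle
o=get_obs();print(o["t"],o["eef_pos"],o["contact_force"],go(-43,32,.3))
w=cam("wrist");pickle.dump(w,open("w6.pkl","wb"));cv2.imwrite("pics/w6.png",cv2.resize(w["img"][20:220,160:400,::-1],(720,600),interpolation=cv2.INTER_CUBIC))
E
```

```text
10.35 [0.5560956  0.00382172 0.0781524 ] [ 1.16670032  0.85618932 -3.70131249] ([0.0016, 0.0011, 0.0005], [-0.03, 0.05, -0.04])
```

View pics/w6.png

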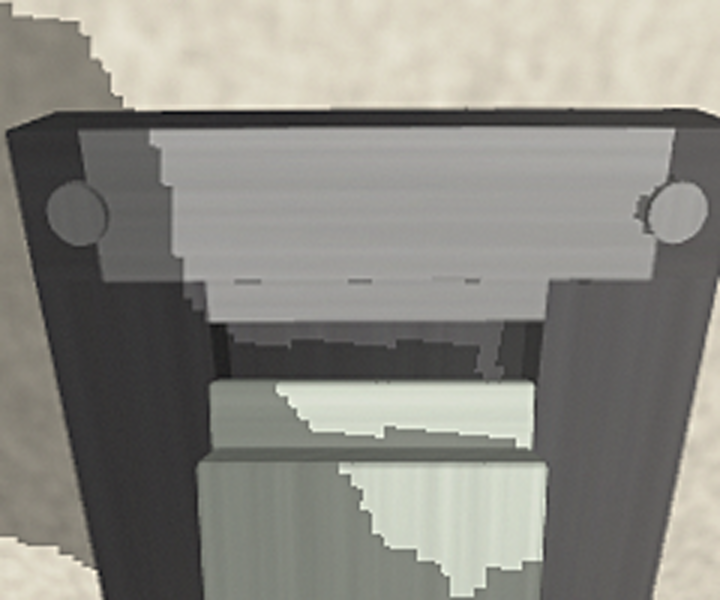

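The tongue's top edge runs from (212,381) to (534,381) and the lip's edge from (208,321) to (546,321). They are nearly at equal depth.

```bash
python3 - <<'E'
from h import *
import pickle
np.set_printoptions(precision=2,suppress=True)
w=pickle.load(open("w6.pkl","rb"))
o=get_obs();q=o["tool_rot"];T=R.from_quat([q[1],q[2],q[3],q[0]])
hf=lambda x,y,z:RH.inv().apply(onz(w,(x+.5)/3-.5+160,(y+.5)/3-.5+20,z)-H)*1e3
dz=lambda x,z:(o["eef_pos"]+T.apply(np.array([-(x-6),0,-(z-28)])/1e3))
for n,z,P in(("lipedge",.029,((208,321),(546,321))),("lipback",.029,((102,281),(652,281))),("lip far",.029,((80,130),(674,130)))):
    c=[hf(*p,z) for p in P];print(n,c,np.mean(c,0))
for n,x,z,P in(("tongue",-56.5,8,((212,381),(534,381))),("block",-44.5,24,((198,461),(547,461)))):
    k=dz(x,z);c=[hf(*p,k[2]) for p in P];print(n,"z",k[2],c,np.mean(c,0),"kin",RH.inv().apply(k-H)*1e3)
print(go(-46,30,.3),go(-46,14,.3))
E
```

```text
lipedge [array([-50.1 , -29.88,  29.  ]), array([-50.02,  33.53,  29.  ])] [-50.06   1.83  29.  ]
lipback [array([-57.63, -48.59,  29.  ]), array([-57.5 ,  52.23,  29.  ])] [-57.56   1.82  29.  ]
lip far [array([-82.73, -48.14,  29.  ]), array([-82.61,  51.68,  29.  ])] [-82.67   1.77  29.  ]
tongue z 0.04076545172837123 [array([-42.84, -28.06,  40.77]), array([-42.77,  30.18,  40.77])] [-42.8    1.06  40.77] kin [-43.8   -1.21  40.77]
block z 0.059606510448160226 [array([-36.13, -28.21,  59.61]), array([-36.06,  30.12,  59.61])] [-36.09   0.95  59.61] kin [-37.09  -1.21  59.61]
([0.0053, 0.0013, 0.0017], [-0.04, 0.08, -0.06]) ([0.01, 0.0013, 0.017], [-0.04, 0.08, -0.06])
```

Camera-relative, the die must go +0.8 mm in y and the tongue is 1 mm further +x than kinematics says. I'll fold both in and descend.

```bash
sed -i 's/^H=np.array.*;RH/H=np.array([.54625,.0033,0]);RH/; s/g=(.006,0/g=(.005,0/' h.py; python3 - <<'E'
from h import *
for a in((-45,25,.3),(-45,18,.3),(-45,13,.3),(-45,9,.3)): print(go(*a))
E
```

```text
([0.0068, 0.0009, 0.0068], [-0.04, 0.08, -0.06])
([0.0089, 0.0009, 0.0135], [-0.04, 0.08, -0.06])
([0.0104, 0.0009, 0.0182], [-0.04, 0.08, -0.06])
([0.0115, 0.0009, 0.0221], [-0.04, 0.08, -0.06])
```

Call:
arm_command:
  commands: [0.005,0.001,0.003,0,0,0,0,0.007,0.001,0.007,0,0,0,0,0.008,0.001,0.01,0,0,0,0,0.009,0.001,0.0135,0,0,0,0,0.01,0.001,0.016,0,0,0,0,0.01,0.001,0.017,0,0,0,0,0.01,0.001,0.017,0,0,0,0]

```text
t: 11.1
eef_pos: [0.551, 0.0037, 0.0583]
tool_rot: [0.149, -0.061, 0.987, 0.009]
contact_force: [0.4, -0.2, -5.7]
gripper_width: 0.147
grasp_force: 89.4
```

```bash
python3 - <<'E'
from h import *
o=get_obs();print(o["t"],o["eef_pos"],o["contact_force"],o["torque"])
for a in((-45,14,.3),(-45,11,.3),(-45,9,.3)): print(go(*a))
E
```

```text
11.1 [0.55102808 0.00374886 0.05827866] [ 0.36911673 -0.24669303 -5.72661405] [-0.07700187  0.6159187  -0.02744607]
([-0.0008, 0.0002, -0.0004], [-0.04, -0.0, -0.09])
([0.0, 0.0002, 0.0025], [-0.04, -0.0, -0.09])
([0.0006, 0.0002, 0.0044], [-0.04, -0.0, -0.09])
```

Call:
arm_command:
  commands: [0,0,0.001,0,0,0,0,0.0005,0,0.002,0,0,0,0,0.0005,0,0.003,0,0,0,0,0.0005,0,0.003,0,0,0,0]

```text
t: 11.5
eef_pos: [0.5514, 0.0039, 0.0553]
tool_rot: [0.149, -0.061, 0.987, 0.009]
contact_force: [-0.5, -0.2, -4.8]
gripper_width: 0.149
grasp_force: 89.4
```

Call:
arm_command:
  commands: [0.002,0,-0.0006,0,0,0,0,0.004,0,-0.0012,0,0,0,0,0.006,0,-0.0018,0,0,0,0,0.0075,0,-0.0023,0,0,0,0,0.009,0,-0.0028,0,0,0,0,0.009,0,-0.0028,0,0,0,0,0.009,0,-0.0028,0,0,0,0]

```text
t: 12.2
eef_pos: [0.5421, 0.0027, 0.0555]
tool_rot: [0.149, -0.061, 0.987, 0.009]
contact_force: [-0.2, -0.4, -5.3]
gripper_width: 0.148
grasp_force: 89.4
```

```bash
python3 - <<'E'
from h import *
o=get_obs();print(o["t"],o["eef_pos"],o["contact_force"],o["torque"])
for a in((-55,10.5,.3),(-56,10.5,.2)): print(go(*a))
E
```

```text
12.2 [0.54212753 0.00268517 0.05553016] [-0.16020532 -0.44505922 -5.33676254] [-0.05723005  0.61206137 -0.01547258]
([0.0004, 0.0001, -0.0], [-0.04, 0.02, -0.08])
([-0.0012, 0.0001, 0.006], [-0.04, 5.75, -0.08])
```

Call:
arm_command:
  commands: [0.0005,0,-0.0002,0,0,0,0,0.001,0,-0.0003,0,0,0,0,0.0015,0,-0.0005,0,0,0,0,0.0015,0,-0.0005,0,0,0,0]

```text
t: 12.6
eef_pos: [0.5406, 0.0025, 0.0556]
tool_rot: [0.149, -0.061, 0.987, 0.009]
contact_force: [0.7, 0.5, -5.4]
gripper_width: 0.15
grasp_force: 89.4
```

```bash
python3 - <<'E'
from h import *
o=get_obs();print(o["contact_force"])
for th in(.25,.2,.15,.1,.05): print(th,go(-56.5+th*2,10.8,th))
E
```

```text
[ 0.68870428  0.45195182 -5.36411161]
0.25 ([-0.0015, 0.0001, 0.003], [-0.04, 2.89, -0.08])
0.2 ([-0.0026, 0.0001, 0.0061], [-0.04, 5.76, -0.08])
0.15 ([-0.0035, 0.0001, 0.0093], [-0.04, 8.62, -0.08])
0.1 ([-0.0042, 0.0001, 0.0126], [-0.04, 11.49, -0.08])
0.05 ([-0.0048, 0.0001, 0.0159], [-0.03, 14.35, -0.08])
```

Call:
arm_command:
  commands: [-0.0008,0,0.0015,0,1.4,0,0,-0.0015,0,0.003,0,2.9,0,0,-0.002,0,0.0045,0,4.3,0,0,-0.0026,0,0.0061,0,5.8,0,0,-0.003,0,0.0077,0,7.2,0,0,-0.0035,0,0.0093,0,8.6,0,0,-0.0035,0,0.0093,0,8.6,0,0]

```text
t: 13.3
eef_pos: [0.5476, 0.0035, 0.0477]
tool_rot: [0.075, -0.062, 0.995, 0.004]
contact_force: [0.3, 0.1, -4.6]
gripper_width: 0.148
grasp_force: 89.3
```

```bash
python3 - <<'E'
from h import *
o=get_obs();print(o["contact_force"],o["torque"])
for th in(.15,.1,.05,0): print(th,go(-56.5+th*2,10.8,th))
E
```

```text
[ 0.27285001  0.10244164 -4.63066725] [-0.0560466   0.26878224  0.02173508]
0.15 ([0.0009, -0.0001, -0.0001], [-0.04, 0.06, -0.06])
0.1 ([-0.0003, -0.0001, 0.003], [-0.03, 2.92, -0.06])
0.05 ([-0.0014, -0.0001, 0.0062], [-0.03, 5.79, -0.06])
0 ([-0.0023, -0.0001, 0.0094], [-0.03, 8.65, -0.06])
```

Call:
arm_command:
  commands: [0.0003,0,0.0014,0,1.4,0,0,-0.0003,0,0.003,0,2.9,0,0,-0.0009,0,0.0046,0,4.3,0,0,-0.0014,0,0.0062,0,5.8,0,0,-0.0014,0,0.0062,0,5.8,0,0]

```text
t: 13.8
eef_pos: [0.5495, 0.0037, 0.0417]
tool_rot: [0.025, -0.062, 0.998, 0.001]
contact_force: [-0.5, -0.3, -4.2]
gripper_width: 0.147
grasp_force: 89.3
```

```bash
python3 - <<'E'
from h import *
o=get_obs();print(o["contact_force"],o["torque"])
for th,z in((.05,10.8),(0,10.8),(0,10)): print(th,go(-56.5+th*2,z,th))
E
```

```text
[-0.50623585 -0.27681711 -4.20283691] [-0.04921404  0.06772992 -0.05075015]
0.05 ([-0.0003, -0.0, -0.0002], [-0.03, -0.0, -0.07])
0 ([-0.0015, -0.0, 0.0029], [-0.02, 2.86, -0.07])
0 ([-0.0015, -0.0, 0.0037], [-0.02, 2.86, -0.07])
```

Nothing has touched beyond the die's weight. Lowering to flat and pressing lightly.

Call:
arm_command:
  commands: [-0.0008,0,0.0015,0,1.4,0,0,-0.0015,0,0.003,0,2.9,0,0,-0.0015,0,0.004,0,2.9,0,0,-0.0015,0,0.0045,0,2.9,0,0,-0.0015,0,0.0045,0,2.9,0,0]

```text
t: 14.3
eef_pos: [0.5512, 0.0039, 0.0381]
tool_rot: [0.001, -0.062, 0.998, 0.0]
contact_force: [0.3, 0.6, 2.5]
gripper_width: 0.152
grasp_force: 90.6
```

```bash
python3 - <<'E'
from h import *
import pickle
o=get_obs();print(o["contact_force"],o["torque"],go(-56.5,10,0))
w=cam("wrist");pickle.dump(w,open("w7.pkl","wb"))
E
```

```text
[0.26666185 0.59591819 2.5369519 ] [0.12901116 0.05395894 0.02198249] ([0.0, 0.0, 0.0001], [0.0, 0.07, -0.09])
```

The die is flat: TCP z is 38.1 mm against an expected 38, and its weight is now carried by the floor. Releasing.

Call:
arm_command:
  commands: [0,0,0,0,0,0,0.5,0,0,0,0,0,0,0.5,0,0,0,0,0,0,0.5,0,0,-0.03,0,0,0,0.6,0,0,-0.07,0,0,0,0.6,0,0,-0.12,0,0,0,0.6,0,0,-0.12,0,0,0,0.6,0,0,-0.12,0,0,0,0.6]
  force: 25

```text
t: 15.15
eef_pos: [0.5515, 0.0039, 0.1585]
tool_rot: [0.001, -0.062, 0.998, 0.0]
contact_force: [0.1, 0.2, -0.8]
gripper_width: 0.603
grasp_force: 0.0
```

```bash
python3 - <<'E'
from h import *
import pickle
o=get_obs();print(o["t"],o["eef_pos"],o["q"][6],rel([.650,.0717,.158],56),rel([.650,.0717,.058],56))
w=cam("wrist");pickle.dump(w,open("w8.pkl","wb"));cv2.imwrite("pics/w8.png",cv2.resize(w["img"][:,:,::-1],(800,600)))
E
```

```text
15.15 [0.55152876 0.00386357 0.15847592] 1.6807833346763994 ([-0.1061, 0.0551, 0.0006], [0.03, 0.07, 41.11]) ([-0.106, 0.0551, 0.1006], [0.03, 0.07, 41.11])
```

View pics/w8.png

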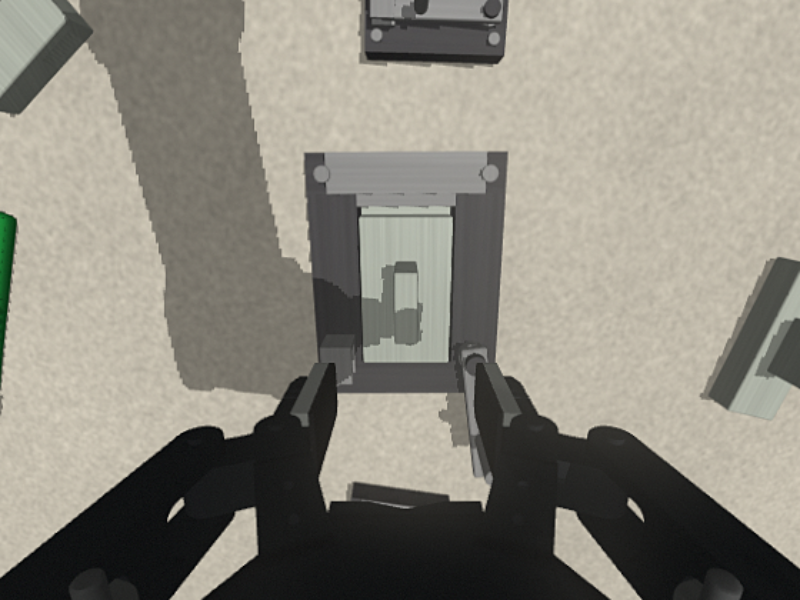

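The wrist view shows the die seated flat in the pocket at (405,285), tongue under the lip, with the latch arm swung out at (478,410). Now back to the post.

Call:
arm_command:
  commands: [-0.02,0.01,0,0,0,8.2,0.7,-0.04,0.02,0,0,0,16.4,0.7,-0.06,0.031,0,0,0,24.6,0.7,-0.08,0.042,0,0,0,32.8,0.7,-0.106,0.055,0,0,0,41,0.7,-0.106,0.055,0,0,0,41,0.7,-0.106,0.055,0,0,0,41,0.7,-0.106,0.055,0,0,0,41,0.7]

```text
t: 16.0
eef_pos: [0.6478, 0.0703, 0.1558]
tool_rot: [-0.002, 0.291, 0.957, -0.001]
contact_force: [0.1, 0.5, 1.2]
gripper_width: 0.699
grasp_force: 0.0
```

```bash
python3 - <<'E'
from h import *
o=get_obs();print(o["t"],o["eef_pos"],o["q"],rel([.650,.0717,.058],56))
E
```

```text
16.0 [0.64776541 0.07032657 0.15579374] [-0.48055568  0.53921117  0.38832499  1.70100437 -0.23957774  0.95323292
  0.97799457] ([-0.0014, 0.0028, 0.0978], [-0.22, -0.16, 0.12])
```

Call:
arm_command:
  commands: [0,0.001,0.03,0,0,0,0.7,0,0.001,0.06,0,0,0,0.7,0,0.001,0.085,0,0,0,0.7,0,0.001,0.098,0,0,0,0.7,0,0.001,0.098,0,0,0,0.7,0,0.001,0.098,0,0,0,0,0,0.001,0.098,0,0,0,0,0,0.001,0.098,0,0,0,0]

```text
t: 16.8
eef_pos: [0.6504, 0.0723, 0.0605]
tool_rot: [0.0, 0.291, 0.957, 0.0]
contact_force: [0.1, 0.9, 0.1]
gripper_width: 0.194
grasp_force: 0.0
```

Call:
arm_command:
  commands: [0,0,0,0,0,0,0,0,0,0,0,0,0,0,0,0,0,0,0,0,0]

```text
t: 17.1
eef_pos: [0.6497, 0.072, 0.0603]
tool_rot: [-0.001, 0.291, 0.957, -0.0]
contact_force: [-3.5, -0.7, 7.0]
gripper_width: 0.124
grasp_force: 25.0
```

```bash
cat > arc.py <<'E'
from h import *
o=get_obs();print(o["t"],o["eef_pos"],o["contact_force"],o["gripper_width"])
p=(H+RH.apply([.052,.046,0]))[:2]
d=o["eef_pos"][:2]-p;a0=np.degrees(np.arctan2(d[1],d[0]));print("r",np.linalg.norm(d),"latch deg",a0+82.8)
q=o["tool_rot"];T=R.from_quat([q[1],q[2],q[3],q[0]])
for l in (*range(95,0,-6),0,-3,):
    a=np.radians(l-82.8);x=p+.060*np.array([np.cos(a),np.sin(a)]);print(l,T.inv().apply(np.r_[x,o["eef_pos"][2]]-o["eef_pos"]).round(4)[:2])
E
python3 arc.py
```

```text
17.1 [0.64968672 0.07203661 0.06029924] [-3.47703616 -0.68064438  6.98754956] 0.12351681174224534
r 0.05995093907996493 latch deg 98.85696519443786
95 [-0.003  -0.0027]
89 [-0.0073 -0.0072]
83 [-0.0111 -0.0123]
77 [-0.0144 -0.0176]
71 [-0.017  -0.0233]
65 [-0.0191 -0.0293]
59 [-0.0205 -0.0354]
53 [-0.0213 -0.0416]
47 [-0.0214 -0.0479]
41 [-0.0209 -0.0541]
35 [-0.0197 -0.0603]
29 [-0.0178 -0.0663]
23 [-0.0154 -0.0721]
17 [-0.0124 -0.0776]
11 [-0.0088 -0.0828]
5 [-0.0047 -0.0875]
0 [-0.0009 -0.0911]
-3 [ 0.0016 -0.0931]
```

Call:
arm_command:
  commands: [-0.003,-0.003,0,0,0,0,0,-0.0073,-0.0072,0,0,0,0,0,-0.0111,-0.0123,0,0,0,0,0,-0.0144,-0.0176,0,0,0,0,0,-0.017,-0.0233,0,0,0,0,0,-0.0191,-0.0293,0,0,0,0,0,-0.0205,-0.0354,0,0,0,0,0,-0.0213,-0.0416,0,0,0,0,0]

```text
t: 17.9
eef_pos: [0.6484, 0.0252, 0.0605]
tool_rot: [0.004, 0.292, 0.957, 0.001]
contact_force: [8.9, 0.1, -0.4]
gripper_width: 0.134
grasp_force: 24.7
```

```bash
python3 arc.py | grep -v "^[6-9]"
```

```text
17.9 [0.64844956 0.02519839 0.06054258] [ 8.8999639   0.11088431 -0.35536   ] 0.13391594306400567
r 0.0639810114668538 latch deg 54.5777100166255
59 [0.0046 0.0042]
53 [ 0.0038 -0.002 ]
47 [ 0.0037 -0.0083]
41 [ 0.0042 -0.0146]
35 [ 0.0054 -0.0207]
29 [ 0.0072 -0.0268]
23 [ 0.0097 -0.0325]
17 [ 0.0127 -0.038 ]
11 [ 0.0163 -0.0432]
5 [ 0.0204 -0.0479]
0 [ 0.0242 -0.0515]
-3 [ 0.0266 -0.0535]
```

Call:
arm_command:
  commands: [0.001,-0.0063,0,0,0,0,0,0.002,-0.0125,0,0,0,0,0,0.0035,-0.0187,0,0,0,0,0,0.0055,-0.0247,0,0,0,0,0,0.008,-0.0305,0,0,0,0,0,0.011,-0.036,0,0,0,0,0,0.0145,-0.0412,0,0,0,0,0,0.0185,-0.0459,0,0,0,0,0]

```text
t: 18.7
eef_pos: [0.6048, -0.0027, 0.0603]
tool_rot: [0.001, 0.292, 0.956, -0.0]
contact_force: [5.5, 0.6, 5.0]
gripper_width: 0.127
grasp_force: 25.3
```

```bash
python3 arc.py | grep -v "^[2-9]"
```

```text
18.7 [ 0.60475778 -0.00273082  0.06032746] [5.51309182 0.63782407 4.95443497] 0.12710095149111714
r 0.05955170990415878 latch deg 5.096866969302198
17 [-0.008   0.0095]
11 [-0.0044  0.0044]
0 [ 0.0035 -0.004 ]
-3 [ 0.006 -0.006]
```

Call:
arm_command:
  commands: [0.002,-0.002,0,0,0,0,0,0.004,-0.004,0,0,0,0,0,0.006,-0.006,0,0,0,0,0,0.007,-0.0065,0,0,0,0,0,0.007,-0.0065,0,0,0,0,0,0.007,-0.0065,0,0,0,0,0]

```text
t: 19.3
eef_pos: [0.598, -0.0033, 0.0605]
tool_rot: [0.004, 0.291, 0.957, 0.001]
contact_force: [12.6, 0.6, -1.7]
gripper_width: 0.127
grasp_force: 24.7
```

```bash
python3 arc.py | grep -v "^[2-9]"
```

```text
19.3 [ 0.59804637 -0.00330377  0.06048298] [12.5881957   0.59559464 -1.74507362] 0.12670148073863682
r 0.05906105684173418 latch deg -1.396839770862016
17 [-0.0132  0.0137]
11 [-0.0096  0.0086]
0 [-0.0017  0.0002]
-3 [ 0.0007 -0.0018]
```

The wrist force is 12.6 N, well above the hinge's 2–3 N, at about 0°, so it's against the stop. One firmer nudge will verify that, then I'll release and lift.

Call:
arm_command:
  commands: [0.001,-0.001,0,0,0,0,0,0.0015,-0.0015,0,0,0,0,0,0.0015,-0.0015,0,0,0,0,0]

```text
t: 19.6
eef_pos: [0.598, -0.0033, 0.0606]
tool_rot: [0.006, 0.291, 0.957, 0.001]
contact_force: [19.6, 0.9, -8.8]
gripper_width: 0.127
grasp_force: 24.4
```

Call:
arm_command:
  commands: [0,0,0,0,0,0,0.35,0,0,0,0,0,0,0.35,0,0,0,0,0,0,0.35,0,0,-0.03,0,0,0,0.4,0,0,-0.08,0,0,0,0.4,0,0,-0.13,0,0,0,0.4,0,0,-0.13,0,0,0,0.4,0,0,-0.13,0,0,0,0.4]

```text
t: 20.4
eef_pos: [0.5915, -0.0039, 0.1902]
tool_rot: [-0.0, 0.291, 0.957, -0.0]
contact_force: [-0.3, -0.6, -0.3]
gripper_width: 0.398
grasp_force: 0.0
```

```bash
python3 - <<'E'
from h import *
import pickle
o=get_obs();print(o["t"],o["eef_pos"],o["contact_force"])
w=cam("wrist");pickle.dump(w,open("w9.pkl","wb"))
# check: arm's bright bar: grey profile across the arm at two radii, expected bar centre = 0 along holder x-52
g=cv2.GaussianBlur(cv2.cvtColor(w["img"],cv2.COLOR_RGB2GRAY),(3,3),0)
for y in(30,15,0,-28,-40):
    print(y,[int(g[tuple(proj(w,H+RH.apply([x/1e3,y/1e3+.002,.0445])).round().astype(int)[::-1])]) for x in range(30,80,3)])
E
```

```text
20.4 [ 0.59152271 -0.00386679  0.19015745] [-0.25488541 -0.55568273 -0.31374848]
30 [94, 124, 104, 92, 98, 142, 137, 134, 138, 136, 90, 82, 83, 82, 82, 83, 154]
15 [170, 169, 169, 170, 96, 143, 135, 135, 137, 138, 90, 82, 83, 82, 81, 82, 155]
0 [161, 171, 169, 172, 96, 141, 138, 135, 138, 136, 93, 82, 82, 81, 81, 81, 160]
-28 [77, 84, 84, 70, 97, 145, 139, 117, 91, 90, 108, 109, 87, 78, 61, 81, 117]
-40 [75, 74, 67, 146, 149, 138, 138, 138, 137, 138, 138, 139, 59, 58, 58, 58, 108]
```

With the firmer nudge the force rose to 19.6 N with no motion. The bar now lies at a constant x of about 44–59 mm across the die, so it is parallel to the holder and home. The robot is clear, so I'm handing in.

```bash
python3 -c "
from station import hand_in
print(hand_in())"
```

```text
the job is handed in; nothing more can be done
None
```

The tongued die is flat in the pocket with its tongue under the lip, the latch arm is closed against its stop in the catch, and the robot is clear; I handed it in at about 20 s and the other things were not touched.

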